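# Clear the platter and take off the hub cap

### The job

Two broken pieces of a wooden transit wedge lie on the turntable platter: put both in the scrap tin first, while the cap is still screwed on. Then unscrew the knurled cap in the middle of the platter (on these machines the thread may be left- or right-handed and nothing shows which, so try it both ways to find the one that gives) and lift it off its post. The job ends with the cap still held in the gripper, at least 5 cm above its seat and clear of the turntable; leave the other things on the table where they are.

Things in the scene. Friction and masses are not known exactly. Their poses are not given: they have to be found in the camera images.
- turntable: The turntable unit, fixed to the table: a grey chassis plate 300 x 206 mm on rubber feet, its top 20 mm above the table, carrying the dark cast-iron platter. Origin: on the platter's axis at table height, z up, x from the platter's axis towards the drive motor. It stands left or right of the middle, its yaw within 0.25 rad of the world's axes.
- platter_center (a point): Middle of the flat top of the cast-iron platter (200 mm across, 18 mm thick), 48 mm above the table, on the common axis of platter, post and cap. The platter spins round the fixed post, held only by about 0.03 N m of bearing friction; the post and its thread do not turn.
- motor_top (a point): Top of the drive motor, a grey can 68 mm across and 92 mm tall on the chassis; its axis is 145 mm from the platter's.
- cap: The retaining cap in the middle of the platter: a hollow knurled aluminium cap with open underside, 57 mm across over the knurling, 36 mm tall, 0.11 to 0.22 kg. Origin: centre of its open lower rim, z up through its flat top. Seated, the rim is 1.5 mm above the platter, resting on a washer. There is free room round it for fingers, down to the platter.
- cap_top (a point): Middle of the cap's flat top, 36 mm above its rim. Greased coarse quick thread, its hand unseen and differing from run to run. Tightening, the cap stops dead within 0.15 rad. Loosening, after up to 0.15 rad of play it turns easily, climbs about 5 mm per rad (4 mm in all) and is free of the thread 1.0 to 1.2 rad from where it sat; at about 1.3 rad it meets a stop.
- cap_seat (a point): Centre of the washer on which the cap's rim sits, 1.5 mm above the platter, at the foot of the post. The post reaches 26 mm up inside the seated cap, so an unscrewed cap is off it once raised straight up some 30 mm. Right-hand thread: loosens anticlockwise seen from above; left-hand: clockwise.
- chunk_wedge: A broken piece of pale wooden wedge lying on the platter, 30 mm long (its x axis), 20 mm wide (y), about 17 mm tall at the thick end, 14 g. Origin: centre of its flat underside, z up. It lies beside the cap, its centre 66 to 82 mm from the platter's axis.
- chunk_stub: The other broken piece of pale wooden wedge on the platter, 26 mm long (x axis), 22 mm wide (y), about 19 mm tall, 14 g. Origin: centre of its flat underside, z up. Same distance from the axis, on the other side of the cap.
- scrap_tin: The scrap tin, an open rectangular sheet-metal tray fixed on the table, outside 170 mm (its x axis) x 140 mm (y) x 46 mm tall, walls and floor 3 mm. Origin: centre of its underside. It stands on the other side of the middle from the turntable.
- tin_floor (a point): Centre of the scrap tin's inner floor.
- adapter: Bystander: pale blue plastic record adapter, a ring 38 mm across, 10 mm tall. Origin: centre of its underside.
- coil: Bystander: copper solenoid coil standing upright, 38 mm across, 34 mm tall, with two tags to 44 mm. Origin: centre of its underside.
- counterweight: Bystander: steel tone-arm counterweight, a cylinder 33 mm across, 24 mm tall. Origin: centre of its underside.
- bulb_cup: Bystander: tin cup 64 mm across, 55 mm tall, with two amber bulbs. Origin: centre of its underside.
- idler_wheel: Bystander: spare rubber-tyred idler wheel lying flat, 52 mm across, 18 mm tall. Origin: centre of its underside.
- driver: Bystander: screwdriver lying flat, 170 mm long. Origin near its middle, on the table.
- dust_brush: Bystander: dusting brush lying flat, 170 mm long. Origin near its middle, on the table.

How it is judged (in metres and radians):
On the way, in this order (a step that is already met when the one before it is completed fails the run):
1. both broken pieces lie in the scrap tin while the cap is still seated on its post (x of chunk_wedge in the frame of scrap_tin between -0.082 and 0.082 m and y of chunk_wedge in the frame of scrap_tin between -0.067 and 0.067 m and z of each of chunk_wedge, chunk_stub in the frame of scrap_tin below 0.04 m and linear speed of each of chunk_wedge, chunk_stub below 0.05 m/s and x of chunk_stub in the frame of scrap_tin between -0.082 and 0.082 m and y of chunk_stub in the frame of scrap_tin between -0.067 and 0.067 m and z of cap in the frame of platter_center below 0.0045 m and horizontal distance between cap and platter_center below 0.006 m), for 0.2 s.
2. the cap is off its post, in the fingers (z of cap in the frame of platter_center above 0.035 m and contact force between the fingers and cap above 1 N), for 0.2 s.
At the end, for the whole second after the job is handed in: Both wooden pieces rest inside the scrap tin, and the gripper's fingers hold the cap still (under 0.05 m/s), its rim at least 45 mm above the platter's top face, the cap touching neither turntable nor tin (x of chunk_wedge in the frame of scrap_tin between -0.082 and 0.082 m and y of chunk_wedge in the frame of scrap_tin between -0.067 and 0.067 m and z of each of chunk_wedge, chunk_stub in the frame of scrap_tin below 0.04 m and linear speed of each of chunk_wedge, chunk_stub, cap below 0.05 m/s and x of chunk_stub in the frame of scrap_tin between -0.082 and 0.082 m and y of chunk_stub in the frame of scrap_tin between -0.067 and 0.067 m and z of cap in the frame of platter_center above 0.045 m and contact force between the fingers and cap above 1 N and contact force between cap and turntable below 0.2 N and contact force between cap and scrap_tin below 0.2 N); the arm keeps its last pose, push and grip.
It fails at once if a bystander (adapter, coil, counterweight, bulb cup, idler wheel, screwdriver or brush) is moved more than 30 mm (distance of any of adapter, coil, counterweight, bulb_cup, idler_wheel, driver, dust_brush from where it was at the start of the episode above 0.03 m).
It also fails if it takes over 70 s, if anything falls off the work surface, if the arm or the gripper's body presses on something with over 40 N, if the wrist force passes 120 N, or if a joint passes its speed limit or range.

### The arm

A 6-joint arm with a two-finger parallel gripper is mounted at the origin on the work surface. World frame = base frame: x ahead of the robot, y to its left, z up, the work surface at z = 0. Lengths are in mm, angles in rad, forces in N, time in s.
With the tool pointing down it reaches from about 350 to 925 mm from the base axis. Payload 6.4 kg.
Tool frame: the origin (TCP) lies at the very end of the fingers, on their centre line; the grasp point (between the pads) lies 19 mm behind it; x points along the fingers, z is the direction in which the jaws open and shut, and the axes are right-handed (so a half turn about x gives the same grasp; the last joint's range is limited). The gripper opens to 94 mm and grips with 3 to 60 N. Pads are 16 mm wide; open, the fingers measure 119 mm over their backs; the gripper's body (75 mm by 177 mm) begins 78 mm behind the grasp point.
Start: joints at [-1.448, 0.245, 1.558, -0, 1.339, -0.174], TCP at [190.105, -621.59, 205.455] pointing down, gripper open.
Joint ranges: [-3.13, 3.13], [-1.02, 2.26], [0.13, 2.54], [-0.95, 4.09], [0.21, 2.88], [-2.74, 2.74]. Speed limits (rad/s): [2.57, 2.57, 3.14, 3.14, 3.14, 3.14].

### API

Orientations are given as a rotation vector (axis times angle).
In Python, from workcell import manip gives the robot as it stands. The module is installed in compiled form; this text tells all that it offers.
- The arm moves only by the tool arm_command, never from a script. Its argument "moves" is text: rows parted by semicolons, each of 6 numbers parted by spaces: the shift along the tool's x, y, z in m, then the turn, a rotation vector about the tool's x, y, z in degrees. A call has 1 to 8 rows; each row shifts and turns the commanded pose from where the row before left it, along the tool's axes as they then stand; what a row does not reach is not made up. A row lasts 1/12 s, in which the tool goes at most 41.7 mm and 7.16 degrees, less where a joint would pass 70% of its speed; a pose out of reach is approached as far as the arm can. A call is refused whole if a number of a shift passes 0.0417 or a number of a turn 7.16, either way. A call with a gripper value outside its range is refused whole. "hand" is the finger opening in m, from 0 to 0.094, set as the call begins (left out, the last holds). The fingers move at their own pace and stop on an object; the grip force is fixed at half the most. Time passes only in rows, so rows that do not move let the fingers close. It gives the time, the measured TCP pose, the force and the opening at its end, in the units of the state.
- manip.get_obs(): the state, without advancing time (a new reading comes with each control period).
- manip.camera(name): name is "side" or "top" or "wrist"; returns a dict with "pixels" (400x640x3 uint8, red, green, blue), "range_z" (400x640 float32, mm along the optical axis (not along the pixel's ray), 0 where there is no reading), "mtx" (3x3 intrinsics, pixels), "view" (4x4, takes a point from world to camera coordinates). Camera axes: x right, y down, z forward; pixel columns grow to the right and rows downward; lengths in mm; the calibration is good to about 2 mm. The wrist camera is an equidistant fisheye: a pixel r from the principal point sees the ray r / f radians off the axis. A picture is of the moment at which its call begins.
- manip.sign_off(): hands the job in, once; it reports no verdict.
The state is a dict: "t": time; "q": joint angles; "joint_velocities": joint speeds; "effort": joint torques, N m; "eef_pos": TCP position; "eef_rot": TCP orientation; "wrist_force": force on the tool from outside, world axes, zero at the start; "wrist_torque": the same for the moment, N m; "gripper_width": finger opening in mm.
Only numpy, scipy, OpenCV 4.12 (cv2) and the standard library are available. Lean on these libraries where they do the work, as an engineer would, in place of code of your own. Each camera call takes 0.05 s, during which the arm holds its last target.

## Working session

There is one attempt and no reset: what is moved stays moved. The work goes in short steps, Python scripts to look and compute and a tool call to move; the robot and the scene stay as the last step left them, time stands still between calls to the robot, and variables do not carry over. Pictures are saved under pics/ and viewed, and the job is handed in when it is done.

Besides the shell and the picture viewer there is one more tool, called after ">>>" as name(argument=value, ...), one argument or row to a line, values as JSON. arm_command: Moves the arm, as the interface text tells. Its arguments: {"type":"object","properties":{"moves":{"type":"string"},"hand":{"type":"number"}},"required":["moves"]}

```bash
mkdir -p pics; python3 - <<'E'
from workcell import manip
import cv2,numpy as np
o=manip.get_obs(); print({k:np.round(v,3) for k,v in o.items()})
for n in ["top","side","wrist"]:
    c=manip.camera(n); cv2.imwrite(f"pics/{n}0.png",c["pixels"][:,:,::-1]); np.savez(f"{n}0.npz",**c)
    print(n,np.round(c["mtx"],1).tolist(),np.round(c["view"],3).tolist())
E
```

```text
{'t': np.float64(0.0), 'q': array([-1.448,  0.246,  1.559, -0.   ,  1.339, -0.174]), 'joint_velocities': array([ 0.   ,  0.   , -0.001,  0.   ,  0.001,  0.   ]), 'effort': array([ 1.0000e-03, -4.1583e+01, -3.1460e+01,  6.9000e-02,  3.3000e-02,
       -0.0000e+00]), 'eef_pos': array([ 190.045, -620.97 ,  204.362]), 'eef_rot': array([ 0.989,  1.336, -0.987]), 'wrist_force': array([ 0.238,  0.327, -0.334]), 'wrist_torque': array([ 0.041, -0.028,  0.034]), 'gripper_width': np.float64(93.958)}
top [[492.1, 0.0, 314.9], [0.0, 492.1, 195.0], [0.0, 0.0, 1.0]] [[-0.017, -1.0, -0.021, 23.232], [-0.982, 0.021, -0.188, 565.455], [0.188, 0.017, -0.982, 1443.292], [0.0, 0.0, 0.0, 1.0]]
side [[489.9, 0.0, 325.3], [0.0, 489.9, 197.0], [0.0, 0.0, 1.0]] [[-0.937, -0.35, -0.013, 525.798], [-0.225, 0.629, -0.744, 195.042], [0.269, -0.694, -0.668, 1118.148], [0.0, 0.0, 0.0, 1.0]]
wrist [[309.7, 0.0, 316.2], [0.0, 309.7, 199.4], [0.0, 0.0, 1.0]] [[0.294, -0.956, -0.001, -650.462], [-0.917, -0.282, 0.281, -29.562], [-0.269, -0.081, -0.96, 391.3], [0.0, 0.0, 0.0, 1.0]]
```

View pics/top0.png

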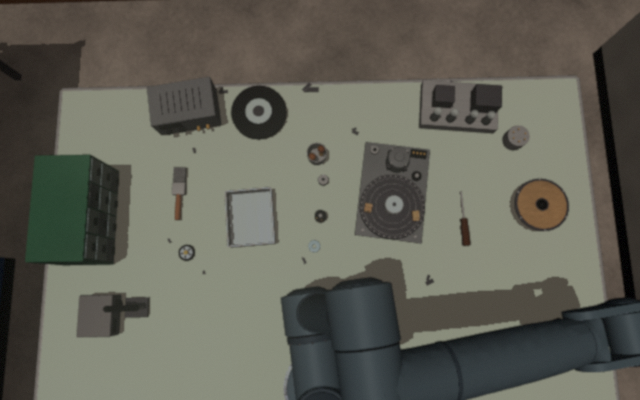

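View pics/side0.png

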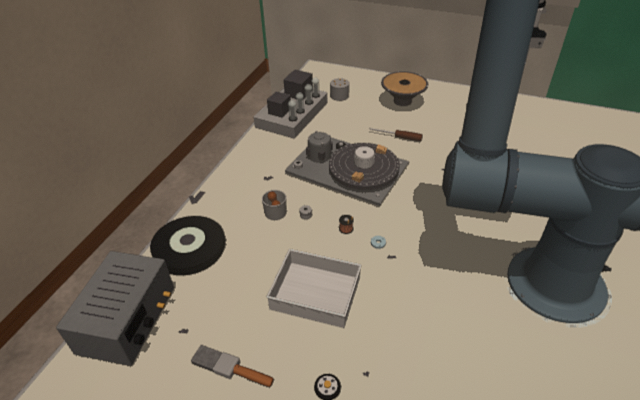

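View pics/wrist0.png

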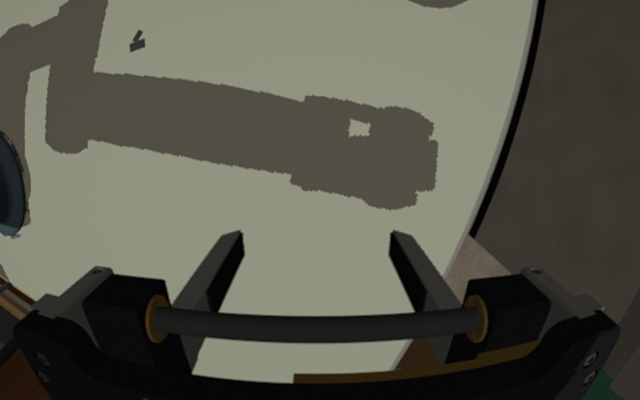

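The top view shows the cap at about (395,204), wood pieces at (368,208) and (417,216), and the tin at (252,217). The motor is at (399,158). The side view shows the same layout. Next I measure.

```bash
cat > h.py <<'E'
import numpy as np,cv2
from scipy.spatial.transform import Rotation as R
def ray(c,u,v,fish=False):
    K=c["mtx"];V=c["view"]
    x=(u-K[0,2])/K[0,0];y=(v-K[1,2])/K[1,1]
    if fish:
        r=np.hypot(x,y); d=np.array([x/r*np.sin(r),y/r*np.sin(r),np.cos(r)]) if r>1e-9 else np.array([0,0,1.])
    else: d=np.array([x,y,1.])
    Rm=V[:3,:3]; return -Rm.T@V[:3,3], Rm.T@d
def plane(c,u,v,z,fish=False):
    o,d=ray(c,u,v,fish); return o+d*(z-o[2])/d[2]
def depthpt(c,u,v,fish=False):
    o,d=ray(c,u,v,fish); zc=(c["view"][:3,:3]@d)[2]; return o+d*c["range_z"][int(round(v)),int(round(u))]/zc
def cross(a,b):
    (o1,d1),(o2,d2)=a,b; d1=d1/np.linalg.norm(d1);d2=d2/np.linalg.norm(d2)
    A=np.array([d1,-d2]).T; s=np.linalg.lstsq(A,o2-o1,rcond=None)[0]
    p,q=o1+s[0]*d1,o2+s[1]*d2; return (p+q)/2,np.linalg.norm(p-q)
def wood(c,roi,thr=(8,22,90,90)):
    h=cv2.cvtColor(c["pixels"],cv2.COLOR_RGB2HSV); m=((h[...,0]>=thr[0])&(h[...,0]<=thr[1])&(h[...,1]>thr[2])&(h[...,2]>thr[3])).astype(np.uint8)
    k=np.zeros_like(m);x0,y0,x1,y1=roi;k[y0:y1,x0:x1]=m[y0:y1,x0:x1]
    return k
E
python3 - <<'E'
from h import *
t=dict(np.load("top0.npz"));s=dict(np.load("side0.npz"))
np.set_printoptions(precision=1,suppress=True)
P={}
for n,c,roi in [("top",t,(355,180,432,235)),("side",s,(330,130,400,190))]:
    m=wood(c,roi); k,l,st,ce=cv2.connectedComponentsWithStats(m)
    for i in range(1,k):
        if st[i,4]>8:
            print(n,st[i],ce[i],plane(c,*ce[i],66),depthpt(c,*ce[i])); P.setdefault(n,[]).append(ce[i])
            print('  ',cv2.minAreaRect(np.argwhere(l==i)[:,::-1].astype(np.float32)))
for a in P.get("top",[]):
    for b in P.get("side",[]): print(cross(ray(t,*a),ray(s,*b)))
im=cv2.resize(t["pixels"][100:270,200:440,::-1],None,fx=3.3,fy=3.3,interpolation=cv2.INTER_CUBIC); cv2.imwrite("pics/topz.png",im)
im=cv2.resize(s["pixels"][110:230,270:430,::-1],None,fx=5,fy=5,interpolation=cv2.INTER_CUBIC); cv2.imwrite("pics/sidez.png",im)
E
```

```text
top [364 203   8   9  53] [367.9 207. ] [ 523.6 -146.    66. ] [ 525.1 -146.8   57.1]
   ((367.90386962890625, 206.9807586669922), (6.864064693450928, 7.452413558959961), 11.309932708740234)
top [412 211   7  10  59] [415.4 215.2] [ 496.  -286.3   66. ] [ 496.3 -286.7   63.9]
   ((415.0, 215.5), (9.0, 6.0), 90.0)
side [376 144  11  10  79] [380.7 149.1] [ 493.7 -272.7   66. ] [ 497.  -287.    55.3]
   ((380.79998779296875, 149.09999084472656), (10.435514450073242, 7.905693054199219), 18.43494987487793)
side [352 171  12  11  92] [357.2 175.8] [ 520.3 -135.9   66. ] [ 521.1 -138.6   63.7]
   ((357.1800231933594, 175.25999450683594), (9.800000190734863, 11.0), 36.869895935058594)
(array([ 484.8, -139. ,  167.8]), np.float64(43.96701324440242))
(array([ 524.4, -146.9,   56.6]), np.float64(1.6045615356711485))
(array([ 497.5, -288.5,   54.2]), np.float64(0.3534916024246389))
(array([ 543.5, -309. ,  -80.5]), np.float64(53.06453260010968))
```

View pics/topz.png

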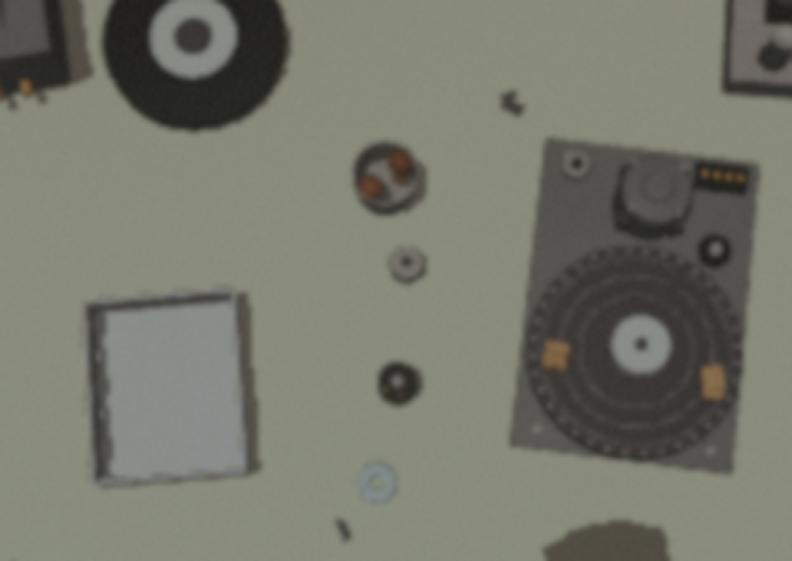

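View pics/sidez.png

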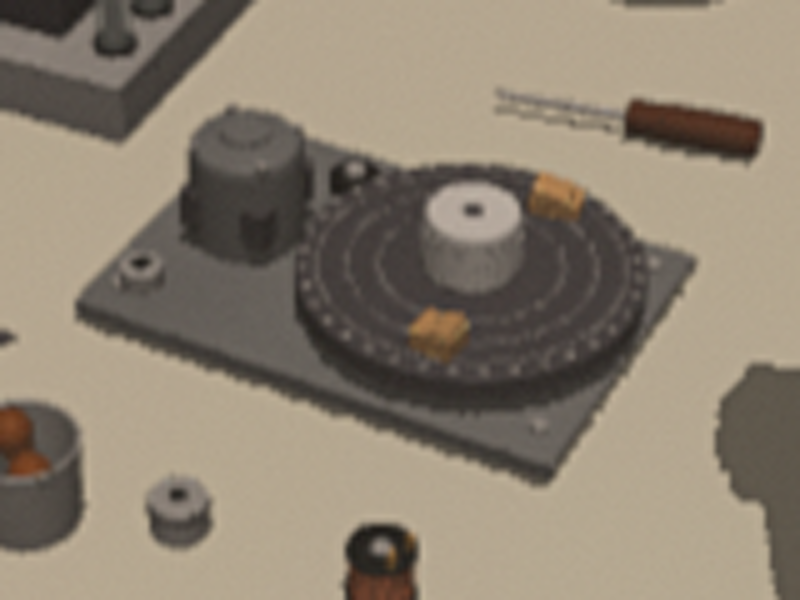

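```bash
python3 - <<'E'
from h import *
from workcell import manip
t=dict(np.load("top0.npz"));s=dict(np.load("side0.npz"));w=dict(np.load("wrist0.npz"))
np.set_printoptions(precision=3,suppress=True)
o=manip.get_obs();Rt=R.from_rotvec(o["eef_rot"]).as_matrix();print("tool",Rt)
V=w["view"];C=-V[:3,:3].T@V[:3,3];print("cam",C,"in tool",Rt.T@(C-o["eef_pos"]),"axes in tool\n",Rt.T@V[:3,:3].T)
# cap top: bright circle
for n,c,roi,thr in [("top",t,(375,185,415,225),120),("side",s,(350,140,380,160),150)]:
    g=cv2.cvtColor(c["pixels"],cv2.COLOR_RGB2GRAY);x0,y0,x1,y1=roi
    m=np.zeros_like(g);m[y0:y1,x0:x1]=g[y0:y1,x0:x1]>thr
    k,l,st,ce=cv2.connectedComponentsWithStats(m);i=1+np.argmax(st[1:,4]);print(n,st[i],ce[i],plane(c,*ce[i],85.5),depthpt(c,*ce[i]))
print(cross(ray(t,200+640/3.3,100+344/3.3),ray(s,270+473/5,110+210/5)))
# tin corners rim z=46 top crop
for p in [(88,300),(243,292),(258,470),(100,485)]:
    print("tin",plane(t,200+p[0]/3.3,100+p[1]/3.3,46))
for n,p in dict(cup=(390,178),cw=(407,264),coil=(399,383),adp=(377,482)).items(): print(n,plane(t,200+p[0]/3.3,100+p[1]/3.3,30))
for n,p in dict(motor=(657,190)).items(): print(n,plane(t,200+p[0]/3.3,100+p[1]/3.3,112),depthpt(t,200+p[0]/3.3,100+p[1]/3.3))
for p in [(545,140),(757,162),(732,472),(511,445)]: print("chassis",plane(t,200+p[0]/3.3,100+p[1]/3.3,20))
E
```

```text
tool [[-0.     0.956  0.292]
 [ 0.001  0.292 -0.956]
 [-1.     0.    -0.001]]
cam [ 269.109 -598.369  382.917] in tool [-178.276   82.305    1.102] axes in tool
 [[ 0.    -0.281  0.96 ]
 [ 0.001 -0.96  -0.281]
 [ 1.     0.001  0.   ]]
top [386 196  17  16 190] [393.784 203.779] [ 528.413 -221.021   85.5  ] [ 527.15  -219.95    92.932]
side [356 147  18  11 139] [364.331 152.058] [ 526.495 -218.246   85.5  ] [ 528.266 -224.675   80.546]
(array([ 527.064, -221.798,   83.157]), np.float64(0.6914504287824258))
tin [586.005 283.628  46.   ]
tin [590.483 138.894  46.   ]
tin [424.526 125.451  46.   ]
tin [413.636 269.804  46.   ]
cup [701.569   0.174  30.   ]
cw [617.381 -14.282  30.   ]
coil [504.336  -4.525  30.   ]
adp [412.911  17.485  30.   ]
motor [ 661.985 -239.387  112.   ] [ 668.619 -243.346   87.218]
chassis [ 738.676 -149.33    20.   ]
chassis [ 712.039 -350.647   20.   ]
chassis [ 416.71  -309.702   20.   ]
chassis [ 445.642 -107.152   20.   ]
```

>>> arm_command(
  moves="0 0.023 -0.019 0 0 0;0 0.023 -0.019 0 0 0;0 0.023 -0.019 0 0 0;0 0.023 -0.019 0 0 0;0 0.023 -0.019 0 0 0;0 0.023 -0.019 0 0 0;0 0.023 -0.019 0 0 0;0 0.023 -0.019 0 0 0",
)

```text
t: 0.82
eef_pos: [322.1, -420.9, 205.2]
eef_rot: [0.988, 1.335, -0.988]
wrist_force: [1.0, -0.1, 0.6]
gripper_width: 93.9
```

>>> arm_command(
  moves="0 0.023 -0.019 0 0 0;0 0.023 -0.019 0 0 0;0 0.023 -0.019 0 0 0;0 0.023 -0.019 0 0 0;0 0.023 -0.019 0 0 0;0 0.023 -0.019 0 0 0;0 0.023 -0.019 0 0 0;0 0 0 0 0 0",
)

```text
t: 1.48
eef_pos: [438.2, -244.5, 205.2]
eef_rot: [0.985, 1.338, -0.983]
wrist_force: [-0.3, -0.1, -1.2]
gripper_width: 94.2
```

```bash
cat > snap.py <<'E'
import sys
from h import *
from workcell import manip
np.set_printoptions(precision=3,suppress=True)
def snap(tag,names=("wrist",)):
    o=manip.get_obs();print(o["t"],o["eef_pos"],R.from_rotvec(o["eef_rot"]).as_matrix().round(3).tolist(),o["wrist_force"],o["wrist_torque"],o["gripper_width"],"q",o["q"])
    for n in names:
        c=manip.camera(n);cv2.imwrite(f"pics/{n}{tag}.png",c["pixels"][:,:,::-1]);np.savez(f"{n}{tag}.npz",**c)
if __name__=="__main__": snap(sys.argv[1],sys.argv[2:] or ("wrist",))
E
python3 snap.py 1
```

```text
1.4833 [ 438.228 -244.531  205.181] [[0.0, 0.955, 0.297], [0.002, 0.297, -0.955], [-1.0, 0.001, -0.001]] [-0.284 -0.13  -1.169] [-0.026 -0.005  0.039] 94.21543865490042 q [-0.736 -0.108  1.93   0.001  1.32   0.533]
```

View pics/wrist1.png

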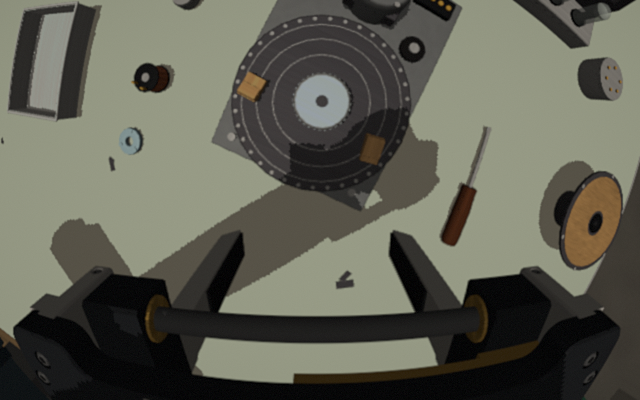

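The wrist view shows the cap at (321,101), one wood piece at (252,86) and the other at (372,149). It also shows the screwdriver at (470,190) and the tin at (50,60).

```bash
python3 - <<'E'
from h import *
np.set_printoptions(precision=1,suppress=True)
w=dict(np.load("wrist1.npz"));t=dict(np.load("top0.npz"))
im=cv2.resize(w["pixels"][50:200,220:420,::-1],None,fx=4,fy=4,interpolation=cv2.INTER_CUBIC);cv2.imwrite("pics/wz1.png",im)
m=wood(w,(230,60,400,180),(5,25,80,40));k,l,st,ce=cv2.connectedComponentsWithStats(m)
for i in range(1,k):
    if st[i,4]<50: continue
    z=67
    pts=np.array([plane(w,u,v,64,True)[:2] for v,u in np.argwhere(l==i)],np.float32)
    print(st[i],ce[i],plane(w,*ce[i],64,True),depthpt(w,*ce[i],True),cv2.minAreaRect(pts))
    D=np.array([depthpt(w,u,v,True) for v,u in np.argwhere(cv2.erode((l==i).astype(np.uint8),np.ones((3,3)))>0)])
    print(" depth z pct",np.percentile(D[:,2],[5,25,50,75,95]),D[:,:2].mean(0))
    for a in [(367.9,207.),(415.4,215.2)]: print(cross(ray(w,*ce[i],True),ray(t,*a)))
g=cv2.cvtColor(w["pixels"],cv2.COLOR_RGB2GRAY);m=np.zeros_like(g);m[60:140,280:365]=g[60:140,280:365]>110
k,l,st,ce=cv2.connectedComponentsWithStats(m)
i=1+np.argmax(st[1:,4]);cc=st[i,:2]+st[i,2:4]/2-.5;print("cap",st[i],ce[i],plane(w,*ce[i],85.5,True),depthpt(w,cc[0]+10,cc[1],True))
print(cross(ray(w,*ce[i],True),ray(t,393.9,203.9)))
b=np.array([plane(w,u,v,85.5,True)[:2] for v,u in np.argwhere(l==i)],np.float32);print(cv2.minEnclosingCircle(b))
E
```

```text
[237  71  30  31 558] [251.1  86.3] [ 523.5 -149.    64. ] [ 523.5 -149.3   65.1] ((523.6105346679688, -148.70394897460938), (24.252758026123047, 26.70174217224121), 76.60513305664062)
 depth z pct [60.2 61.3 63.4 65.2 66.7] [ 523.5 -149.1]
(array([ 524.3, -147.2,   57.2]), np.float64(1.5070033412915669))
(array([ 486.3, -224.2,  350.8]), np.float64(65.87068491576116))
[359 133  27  32 583] [371.8 148.8] [ 497.9 -288.1   64. ] [ 497.7 -288.6   61.5] ((497.7732238769531, -288.49273681640625), (30.417381286621094, 22.50141716003418), 1.766048789024353)
 depth z pct [57.6 60.5 62.4 64.  65.5] [ 497.7 -288.2]
(array([ 493.7, -164.4,  413.3]), np.float64(112.1548600663943))
(array([ 497.4, -288.9,   56.3]), np.float64(1.4330380095887876))
cap [ 295   75   54   53 2155] [321.3 100.8] [ 528.2 -222.7   85.5] [ 531.  -232.    85.5]
(array([ 528.7, -222.5,   79.8]), np.float64(0.8178414076989403))
((528.4503173828125, -222.7297821044922), 25.863956451416016)
```

View pics/wz1.png

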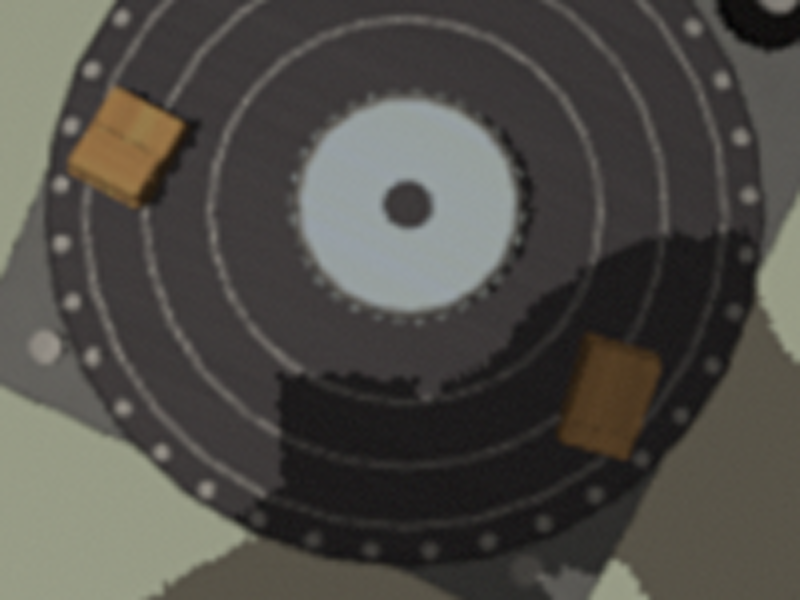

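>>> arm_command(
  moves="0 0.0146 0.0201 0 0 0;0 0.0146 0.0201 0 0 0;0 0.0147 0.0201 0 0 0;0 0 0 5.2 0 0;0 0 0 5.2 0 0;0.02 0 0 5.1 0 0;0.02 0 0 0 0 0;0 0 0 0 0 0",
  hand=0.048,
)

```text
t: 2.2
eef_pos: [493.5, -292.3, 161.0]
eef_rot: [1.192, 1.229, -1.193]
wrist_force: [0.2, 0.1, -0.5]
gripper_width: 48.6
```

```bash
python3 snap.py 2; python3 - <<'E'
from h import *
np.set_printoptions(precision=1,suppress=True)
w=dict(np.load("wrist2.npz"))
m=wood(w,(0,0,640,320),(5,25,80,40));k,l,st,ce=cv2.connectedComponentsWithStats(m)
for i in range(1,k):
    if st[i,4]<150: continue
    D=np.array([depthpt(w,u,v,True) for v,u in np.argwhere(l==i)]);T=D[(D[:,2]>57)&(D[:,2]<72)]
    if len(T)<100: continue
    print(st[i],ce[i],T.mean(0),cv2.minAreaRect(T[:,:2].astype(np.float32)))
E
```

```text
2.2 [ 493.542 -292.272  161.019] [[-0.006, 1.0, 0.025], [0.005, 0.025, -1.0], [-1.0, -0.006, -0.005]] [ 0.189  0.063 -0.46 ] [0.018 0.075 0.007] 48.643423914414974 q [-0.732  0.117  1.788 -0.     1.244  0.814]
[159 151  28  31 681] [172.3 165.8] [ 524.1 -149.7   62.6] ((523.3524780273438, -148.60231018066406), (23.051013946533203, 26.51343536376953), 78.13249206542969)
[301 177  23  34 719] [312.6 193.8] [ 498.8 -289.7   61.9] ((497.4486389160156, -289.5071105957031), (30.511871337890625, 19.62476348876953), 1.859262466430664)
```

View pics/wrist2.png

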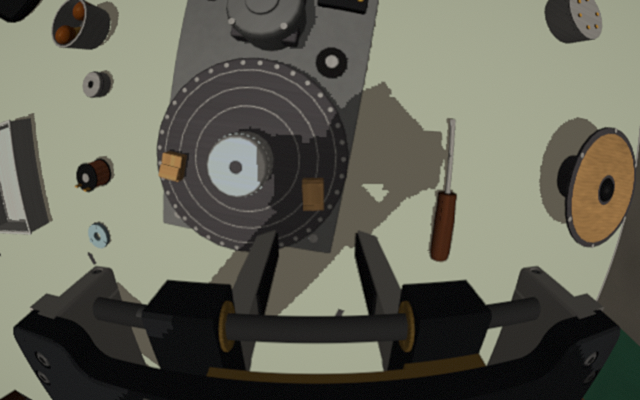

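>>> arm_command(
  moves="0 0.0047 -0.0023 0 0 0;0.025 0 0 0 0 0;0.025 0 0 0 0 0;0.025 0 0 0 0 0;0.017 0 0 0 0 0;0.01 0 0 0 0 0;0.005 0 0 0 0 0;0 0 0 0 0 0",
)

```text
t: 2.92
eef_pos: [501.2, -290.8, 58.7]
eef_rot: [1.19, 1.221, -1.19]
wrist_force: [-0.1, 0.1, 1.0]
gripper_width: 48.0
```

```bash
python3 snap.py 3 wrist
```

```text
2.9167 [ 501.191 -290.815   58.672] [[0.0, 1.0, 0.026], [-0.0, 0.026, -1.0], [-1.0, 0.0, 0.0]] [-0.096  0.056  1.018] [ 0.022  0.026 -0.058] 47.98601999122763 q [-0.721  0.26   1.832  0.     1.05   0.823]
```

View pics/wrist3.png

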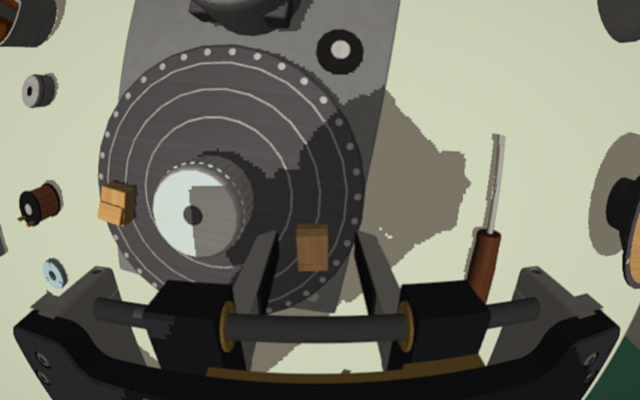

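The wedge at (312,248) sits between the fingers, and the stub is at (117,205).

>>> arm_command(
  moves="0.003 -0.0035 -0.001 0 0 0;0.003 0 0 0 0 0;0 0 0 0 0 0",
)

```text
t: 3.22
eef_pos: [497.4, -289.7, 52.7]
eef_rot: [1.19, 1.221, -1.19]
wrist_force: [0.0, 0.7, 0.2]
gripper_width: 48.1
```

>>> arm_command(
  moves="0 0 0 0 0 0;0 0 0 0 0 0;0 0 0 0 0 0;0 0 0 0 0 0;0 0 0 0 0 0;0 0 0 0 0 0",
  hand=0.0,
)

```text
t: 3.72
eef_pos: [497.5, -289.7, 52.6]
eef_rot: [1.19, 1.221, -1.19]
wrist_force: [0.3, -0.2, 0.1]
gripper_width: 19.6
```

>>> arm_command(
  moves="-0.02 0 0 0 0 0;-0.03 0 0 0 0 0;-0.03 0 0 0 0 0;-0.02 0 -0.02 0 0 0;0 0.0036 -0.031 0 0 0;0 0.0036 -0.031 0 0 0;0 0.0036 -0.031 0 0 0;0 0.0036 -0.031 0 0 0",
)

```text
t: 4.38
eef_pos: [507.9, -144.0, 152.7]
eef_rot: [1.19, 1.221, -1.19]
wrist_force: [-0.4, 0.6, -0.3]
gripper_width: 19.3
```

>>> arm_command(
  moves="0 0.0036 -0.031 0 0 0;0 0.0036 -0.031 0 0 0;0 0.0036 -0.031 0 0 0;0 0.0036 -0.031 0 0 0;0 0.0036 -0.031 0 0 0;0 0.0036 -0.031 0 0 0;0 0.0036 -0.031 0 0 0;0 0.0036 -0.031 0 0 0",
)

```text
t: 5.05
eef_pos: [530.2, 104.9, 152.5]
eef_rot: [1.19, 1.221, -1.19]
wrist_force: [0.8, 0.2, 0.6]
gripper_width: 19.5
```

>>> arm_command(
  moves="0 0.0036 -0.031 0 0 0;0 0.0036 -0.031 0 0 0;0 0.0036 -0.031 0 0 0;0 0 0 0 0 0;0 0 0 0 0 0",
)

```text
t: 5.47
eef_pos: [538.4, 197.8, 152.3]
eef_rot: [1.187, 1.223, -1.188]
wrist_force: [-0.1, -0.1, 0.1]
gripper_width: 19.3
```

```bash
python3 snap.py 4 wrist
```

```text
5.4667 [538.354 197.778 152.268] [[-0.0, 1.0, 0.029], [-0.0, 0.029, -1.0], [-1.0, -0.0, 0.0]] [-0.125 -0.069  0.053] [-0.031 -0.004 -0.001] 19.333288467810767 q [ 0.155  0.122  1.8   -0.     1.22   1.696]
```

View pics/wrist4.png

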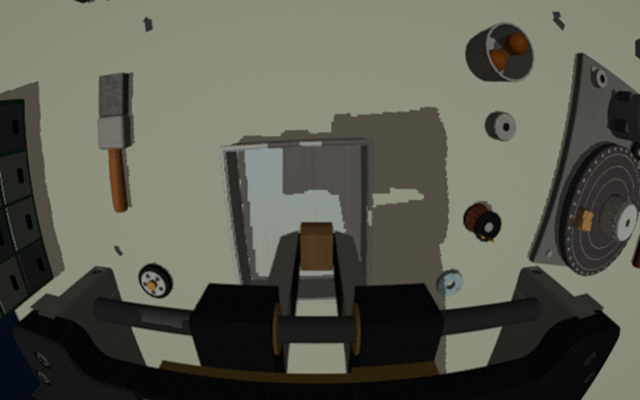

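```bash
python3 - <<'E'
from h import *
np.set_printoptions(precision=1,suppress=True)
w=dict(np.load("wrist4.npz"))
for p in [(222,147),(371,140),(242,283),(369,275)]: print(plane(w,*p,46,True))
print("floor",plane(w,270,200,3,True),depthpt(w,270,200,True), "rim depth",[depthpt(w,x,y,True) for x,y in [(300,143),(225,150),(369,180)]])
print("held",depthpt(w,316,245,True))
E
```

```text
[586.7 287.4  46. ]
[596.5 147.5  46. ]
[440.1 274.6  46. ]
[455.4 137.7  46. ]
floor [522.8 247.4   3. ] [522.5 247.5   2.1] rim depth [array([591.3, 213. ,  47.1]), array([583.8, 284.6,  45.4]), array([558.7, 147.2,  47.7])]
held [543.8 196.9 163.3]
```

>>> arm_command(
  moves="0.03 0 -0.004 0 0 0;0.03 0 0 0 0 0;0.03 0 0 0 0 0;0.02 0 0 0 0 0;0.015 0 0 0 0 0;0.005 0 0 0 0 0;0 0 0 0 0 0",
)

```text
t: 6.1
eef_pos: [537.5, 199.3, 21.1]
eef_rot: [1.189, 1.223, -1.194]
wrist_force: [1.8, -0.7, -0.6]
gripper_width: 19.7
```

>>> arm_command(
  moves="0 0 0 0 0 0;0 0 0 0 0 0;0 0 0 0 0 0;0 0 0 0 0 0",
  hand=0.048,
)

```text
t: 6.43
eef_pos: [539.4, 200.7, 23.7]
eef_rot: [1.191, 1.22, -1.188]
wrist_force: [0.3, -0.1, 0.3]
gripper_width: 42.3
```

>>> arm_command(
  moves="-0.03 0 0 0 0 0;-0.04 0 0 0 0 0;-0.04 0 0 0 0 0;-0.02 0 0 0 0 0;0 0 0.02 0 0 0;0 0 0.03 3.8 0 0;0 0 0.03 3.8 0 0;0 0 0.03 3.8 0 0",
)

```text
t: 7.1
eef_pos: [535.8, 89.9, 153.5]
eef_rot: [1.338, 1.12, -1.335]
wrist_force: [0.9, -0.6, -0.0]
gripper_width: 48.1
```

```bash
python3 snap.py 5 wrist top
```

```text
7.1 [535.788  89.857 153.469] [[0.002, 0.985, -0.174], [-0.0, -0.174, -0.985], [-1.0, 0.002, -0.0]] [ 0.879 -0.568 -0.012] [ 0.024 -0.004  0.05 ] 48.05264446046972 q [-0.043  0.049  1.876 -0.     1.215  1.703]
```

View pics/wrist5.png

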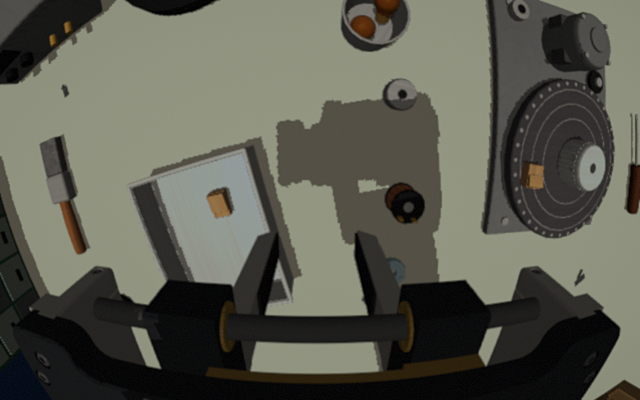

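>>> arm_command(
  moves="0 0.0037 0.0296 1 0 0;0 0.0037 0.0296 1 0 0;0 0.0037 0.0296 0 0 0;0 0.0037 0.0296 0 0 0;0 0.0037 0.0296 0 0 0;0 0.0037 0.0296 0 0 0;0 0.0037 0.0296 0 0 0;0 0.0037 0.0296 0 0 0",
)

```text
t: 7.87
eef_pos: [517.4, -148.0, 153.1]
eef_rot: [1.36, 1.104, -1.359]
wrist_force: [0.5, 0.6, -0.2]
gripper_width: 47.9
```

>>> arm_command(
  moves="0 0 0 0 0 0;0 0 0 0 0 0",
)

```text
t: 8.03
eef_pos: [517.4, -147.7, 152.9]
eef_rot: [1.362, 1.102, -1.361]
wrist_force: [0.5, -0.4, -0.5]
gripper_width: 48.2
```

```bash
python3 snap.py 6; python3 - <<'E'
from h import *
np.set_printoptions(precision=1,suppress=True)
w=dict(np.load("wrist6.npz"))
m=wood(w,(0,0,640,320),(5,25,80,40));k,l,st,ce=cv2.connectedComponentsWithStats(m)
for i in range(1,k):
    if st[i,4]<150: continue
    D=np.array([depthpt(w,u,v,True) for v,u in np.argwhere(l==i)]);T=D[(D[:,2]>58)&(D[:,2]<72)]
    if len(T)<100: continue
    print(st[i],ce[i],T.mean(0),cv2.minAreaRect(T[:,:2].astype(np.float32)))
E
```

```text
8.0333 [ 517.446 -147.687  152.882] [[0.001, 0.978, -0.208], [0.0, -0.208, -0.978], [-1.0, 0.001, -0.0]] [ 0.527 -0.374 -0.455] [ 0.035  0.013 -0.019] 48.184174021671325 q [-0.489  0.038  1.889  0.     1.215  1.291]
[302 180  25  32 768] [314.  195.1] [ 524.6 -148.    62.9] ((523.7269897460938, -148.0084686279297), (22.037208557128906, 25.839614868164062), 78.01620483398438)
```

View pics/wrist6.png

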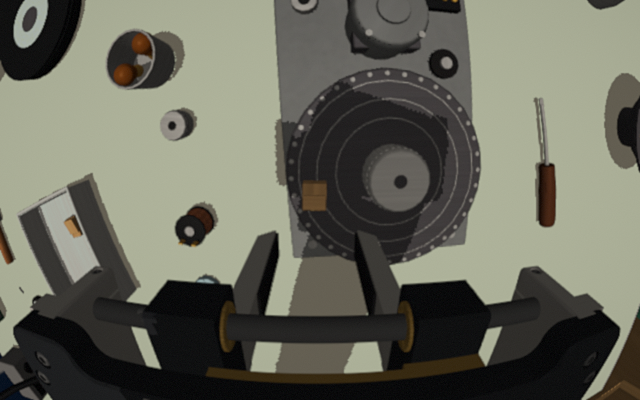

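>>> arm_command(
  moves="0.02 0.0062 -0.001 0 0 0;0.025 0 0 0 0 0;0.025 0 0 0 0 0;0.017 0 0 0 0 0;0.008 0 0 0 0 0;0.005 0 0 0 0 0;0 0 0 0 0 0;0 0 0 0 0 0",
)

```text
t: 8.75
eef_pos: [524.3, -147.2, 53.4]
eef_rot: [1.36, 1.103, -1.359]
wrist_force: [1.0, 0.1, 0.4]
gripper_width: 47.9
```

```bash
python3 snap.py 7
```

```text
8.75 [ 524.267 -147.202   53.442] [[0.001, 0.979, -0.205], [-0.001, -0.205, -0.979], [-1.0, 0.002, 0.0]] [1.04  0.072 0.438] [ 0.055  0.037 -0.017] 47.8621907630147 q [-0.482  0.193  1.924  0.     1.023  1.295]
```

View pics/wrist7.png

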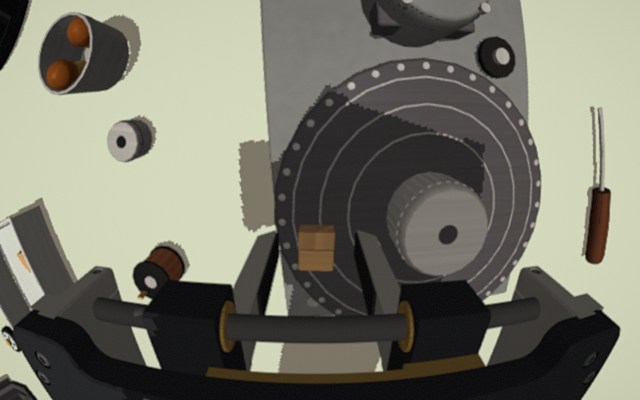

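>>> arm_command(
  moves="0 0 0 0 0 0;0 0 0 0 0 0;0 0 0 0 0 0;0 0 0 0 0 0;0 0 0 0 0 0;0 0 0 0 0 0",
  hand=0.0,
)

```text
t: 9.3
eef_pos: [523.6, -147.6, 52.8]
eef_rot: [1.361, 1.103, -1.36]
wrist_force: [-0.7, -0.4, 2.6]
gripper_width: 21.6
```

>>> arm_command(
  moves="-0.02 0 0 0 0 0;-0.03 0 0 0 0 0;-0.03 0 0 0 0 0;-0.02 0 0 0 0 0;0 -0.0104 -0.0278 0 0 0;0 -0.0104 -0.0278 0 0 0;0 -0.0104 -0.0278 0 0 0;0 -0.0104 -0.0278 0 0 0",
)

```text
t: 9.97
eef_pos: [505.2, -29.0, 152.5]
eef_rot: [1.361, 1.103, -1.361]
wrist_force: [0.9, -0.3, 0.4]
gripper_width: 21.6
```

>>> arm_command(
  moves="0 -0.0104 -0.0278 0 0 0;0 -0.0104 -0.0278 0 0 0;0 -0.0104 -0.0278 0 0 0;0 -0.0104 -0.0278 0 0 0;0 -0.0104 -0.0278 0 0 0;0 -0.0104 -0.0278 0 0 0;0 -0.0104 -0.0278 0 0 0;0 -0.0104 -0.0278 0 0 0",
)

```text
t: 10.63
eef_pos: [469.5, 206.1, 152.4]
eef_rot: [1.361, 1.104, -1.36]
wrist_force: [0.2, 0.9, 0.0]
gripper_width: 21.6
```

>>> arm_command(
  moves="0 0 0 0 0 0;0 0 0 0 0 0",
)

```text
t: 10.8
eef_pos: [469.6, 205.6, 152.3]
eef_rot: [1.358, 1.105, -1.359]
wrist_force: [-0.2, 0.1, 0.6]
gripper_width: 21.7
```

```bash
python3 snap.py 8
```

```text
10.8 [469.626 205.648 152.273] [[-0.0, 0.979, -0.203], [-0.0, -0.203, -0.979], [-1.0, -0.0, 0.0]] [-0.193  0.084  0.591] [ 0.038 -0.015 -0.049] 21.66144636148629 q [ 0.191 -0.023  1.951 -0.     1.214  1.967]
```

View pics/wrist8.png

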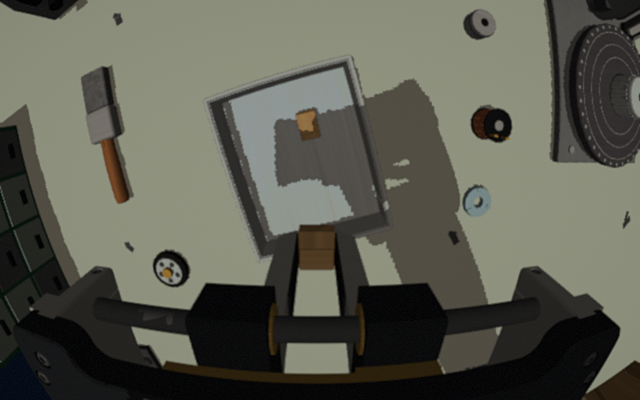

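```bash
python3 - <<'E'
from h import *
np.set_printoptions(precision=1,suppress=True)
w=dict(np.load("wrist8.npz"))
C=[plane(w,*p,46,True) for p in [(206,100),(350,57),(388,224),(262,259)]]
print(np.array(C),np.mean(C,0)); print("wedge",depthpt(w,308,123,True))
E
```

```text
[[585.5 286.6  46. ]
 [594.1 147.6  46. ]
 [429.2 139.4  46. ]
 [417.  272.9  46. ]] [506.5 211.6  46. ]
wedge [540.5 198.2  18.5]
```

>>> arm_command(
  moves="0.03 0.004 0 0 0 0;0.03 0 0 0 0 0;0.03 0 0 0 0 0;0.02 0 0 0 0 0;0.015 0 0 0 0 0;0.005 0 0 0 0 0;0 0 0 0 0 0;0 0 0 0 0 0",
)

```text
t: 11.52
eef_pos: [474.7, 203.3, 23.1]
eef_rot: [1.362, 1.103, -1.361]
wrist_force: [-0.6, -0.1, -0.1]
gripper_width: 22.0
```

>>> arm_command(
  moves="0 0 0 0 0 0;0 0 0 0 0 0;0 0 0 0 0 0;0 0 0 0 0 0",
  hand=0.048,
)

```text
t: 11.85
eef_pos: [474.5, 204.1, 23.2]
eef_rot: [1.361, 1.103, -1.359]
wrist_force: [-0.2, 0.2, -0.1]
gripper_width: 45.0
```

>>> arm_command(
  moves="-0.03 0 0 0 0 0;-0.04 0 0 0 0 0;-0.04 0 0 0 0 0;-0.035 0 0 0 0 0;-0.03 0 0 0 0 0;0 0 0.02 0 0 0;0 0 0.03 0 0 0;0 0 0.03 0 0 0",
)

```text
t: 12.52
eef_pos: [457.6, 125.3, 198.6]
eef_rot: [1.36, 1.103, -1.357]
wrist_force: [0.4, -0.6, -0.4]
gripper_width: 47.7
```

```bash
python3 snap.py 9 wrist side
```

```text
12.5167 [457.551 125.297 198.612] [[0.002, 0.979, -0.204], [-0.0, -0.204, -0.979], [-1.0, 0.002, -0.0]] [ 0.439 -0.552 -0.37 ] [-0.004  0.033 -0.034] 47.66049811989508 q [ 0.028 -0.175  2.002 -0.     1.312  1.804]
```

View pics/wrist9.png

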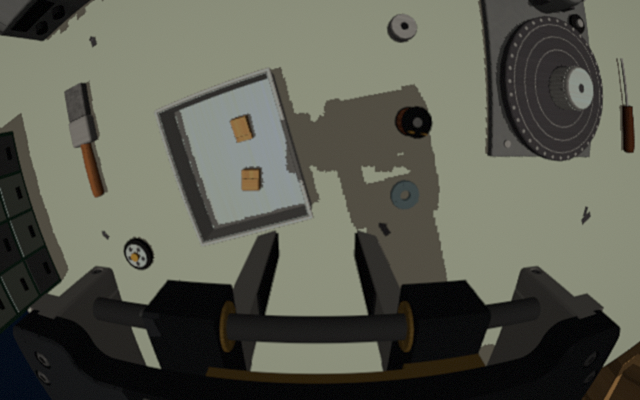

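View pics/side9.png

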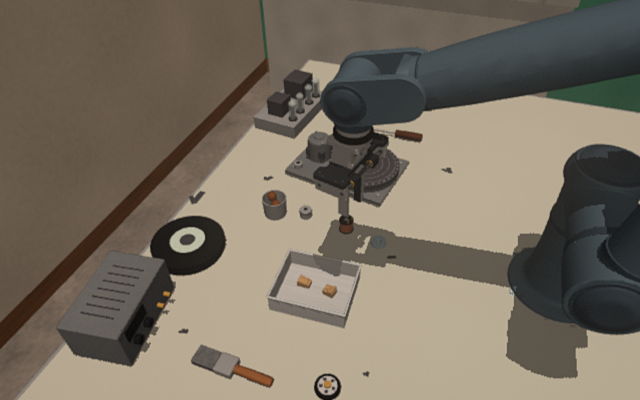

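Both pieces are in the tin, at (241,127) and (251,179) in the wrist view. Next I go to the cap.

>>> arm_command(
  moves="0 0.0126 0.0296 0 0 0;0 0.0126 0.0296 0 0 0;0 0.0126 0.0296 0 0 0;0 0.0126 0.0296 0 0 0;0 0.0126 0.0296 0 0 0;0 0.0126 0.0296 0 0 0;0 0.0126 0.0296 0 0 0;0 0.0126 0.0296 0 0 0",
  hand=0.09,
)

```text
t: 13.28
eef_pos: [507.9, -127.9, 197.7]
eef_rot: [1.361, 1.104, -1.36]
wrist_force: [-0.7, 0.7, 0.5]
gripper_width: 89.8
```

>>> arm_command(
  moves="0 0.0126 0.0296 0 0 0;0 0.0126 0.0296 0 0 0;0 0.0126 0.0296 0 0 0;0 0 0 -6.6 0 0;0 0 0 -6.6 0 0;0 0 0 -6.6 0 0;0 0 0 -6.6 0 0;0 0 0 -6.6 0 0",
)

```text
t: 13.95
eef_pos: [526.6, -221.0, 197.4]
eef_rot: [0.929, 1.363, -0.929]
wrist_force: [0.3, -0.4, -0.0]
gripper_width: 89.9
```

>>> arm_command(
  moves="0 0 0 -6.6 0 0;0 0 0 -6.6 0 0;0 0 0 -6.6 0 0;0 0 0 -6.6 0 0;0 0 0 0 0 0;0 0 0 0 0 0;0 0 0 0 0 0",
)

```text
t: 14.53
eef_pos: [526.3, -221.2, 197.5]
eef_rot: [0.582, 1.491, -0.582]
wrist_force: [-0.5, -1.0, 0.2]
gripper_width: 90.0
```

```bash
python3 snap.py 10; python3 - <<'E'
from h import *
np.set_printoptions(precision=1,suppress=True)
w=dict(np.load("wrist10.npz"))
g=np.zeros((400,640));D=w["range_z"]
pts=[];px=[]
for v in range(0,320):
    for u in range(100,540):
        p=depthpt(w,u,v,True)
        if abs(p[2]-85.5)<3 and np.hypot(p[0]-528,p[1]+222)<45: pts.append(p)
pts=np.array(pts);print(len(pts),pts.mean(0),cv2.minEnclosingCircle(pts[:,:2].astype(np.float32)),np.percentile(pts[:,2],[5,50,95]))
E
```

```text
14.5333 [ 526.306 -221.216  197.458] [[0.0, 0.677, 0.736], [0.0, 0.736, -0.677], [-1.0, 0.0, 0.0]] [-0.465 -0.973  0.235] [-0.065 -0.009 -0.028] 90.03576549527457 q [-0.597  0.069  1.771  0.     1.302  0.147]
2237 [ 529.2 -222.4   84.6] ((529.0222778320312, -223.1610107421875), 27.62078094482422) [83.3 84.6 85.8]
```

View pics/wrist10.png

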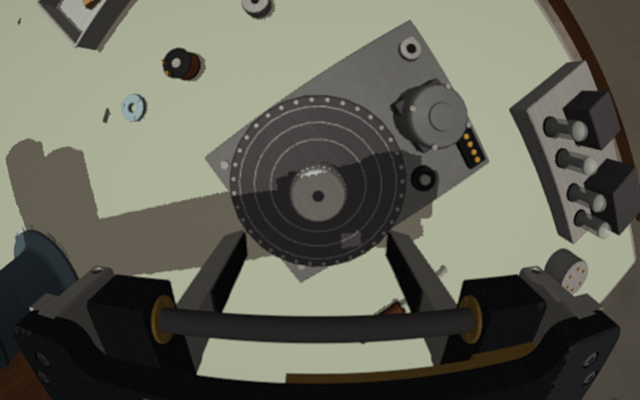

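>>> arm_command(
  moves="0.02 0.0005 0.0026 0 0 0;0.03 0 0 0 0 0;0.03 0 0 0 0 0;0.025 0 0 0 0 0;0.015 0 0 0 0 0;0.012 0 0 0 0 0;0 0 0 0 0 0;0 0 0 0 0 0",
)

```text
t: 15.25
eef_pos: [528.4, -222.9, 65.5]
eef_rot: [0.581, 1.492, -0.58]
wrist_force: [1.0, -0.5, 0.8]
gripper_width: 89.9
```

```bash
python3 snap.py 11; python3 - <<'E'
from h import *
np.set_printoptions(precision=1,suppress=True)
w=dict(np.load("wrist11.npz"))
pts=[]
for v in range(0,320):
    for u in range(100,540):
        p=depthpt(w,u,v,True)
        if abs(p[2]-85.5)<3 and np.hypot(p[0]-528,p[1]+222)<40: pts.append(p)
pts=np.array(pts);print(len(pts),pts.mean(0),cv2.minEnclosingCircle(pts[:,:2].astype(np.float32)),np.percentile(pts[:,2],[5,50,95]))
E
```

```text
15.25 [ 528.411 -222.935   65.523] [[-0.0, 0.676, 0.737], [0.0, 0.737, -0.676], [-1.0, 0.0, -0.0]] [ 1.046 -0.519  0.834] [-0.013 -0.046 -0.008] 89.94697579851739 q [-0.597  0.237  1.845  0.     1.06   0.145]
5875 [ 530.1 -221.4   84.6] ((528.6114501953125, -222.64393615722656), 27.54389190673828) [83.3 84.6 85.6]
```

View pics/wrist11.png

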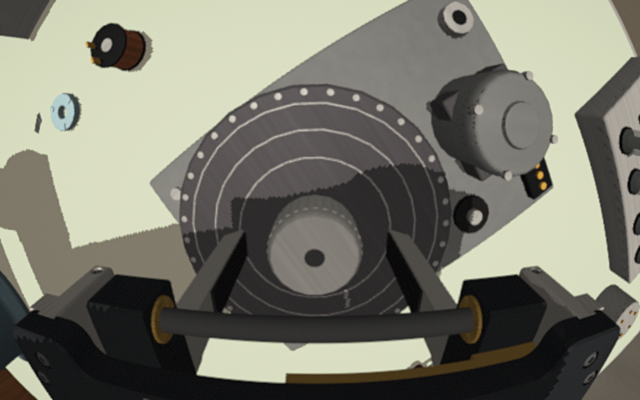

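>>> arm_command(
  moves="0.005 0 0 0 0 0;0.004 0 0 0 0 0;0 0 0 0 0 0",
)

```text
t: 15.55
eef_pos: [528.2, -222.9, 56.3]
eef_rot: [0.58, 1.492, -0.58]
wrist_force: [-0.4, 0.2, -0.4]
gripper_width: 89.9
```

>>> arm_command(
  moves="0 0 0 0 0 0;0 0 0 0 0 0;0 0 0 0 0 0;0 0 0 0 0 0;0 0 0 0 0 0;0 0 0 0 0 0",
  hand=0.045,
)

```text
t: 16.05
eef_pos: [527.8, -222.7, 56.5]
eef_rot: [0.58, 1.493, -0.58]
wrist_force: [-2.7, 1.8, 1.6]
gripper_width: 56.1
```

```bash
python3 snap.py 12
```

```text
16.05 [ 527.817 -222.725   56.526] [[-0.001, 0.675, 0.738], [0.001, 0.738, -0.675], [-1.0, -0.001, -0.001]] [-2.727  1.793  1.642] [0.254 0.505 0.069] 56.112391780624606 q [-0.597  0.251  1.848 -0.     1.045  0.145]
```

>>> arm_command(
  moves="0 0 0 3 0 0;0 0 0 3 0 0;0 0 0 3 0 0;0 0 0 3 0 0;0 0 0 0 0 0",
)

```text
t: 16.52
eef_pos: [527.1, -222.6, 56.5]
eef_rot: [0.74, 1.444, -0.742]
wrist_force: [-6.0, 0.9, 4.5]
gripper_width: 55.6
```

```bash
python3 snap.py 13
```

```text
16.5167 [ 527.056 -222.635   56.502] [[-0.004, 0.813, 0.582], [0.0, 0.582, -0.813], [-1.0, -0.003, -0.002]] [-5.963  0.927  4.462] [0.211 0.961 0.729] 55.643177185459884 q [-0.597  0.25   1.849 -0.002  1.046  0.354]
```

View pics/wrist13.png

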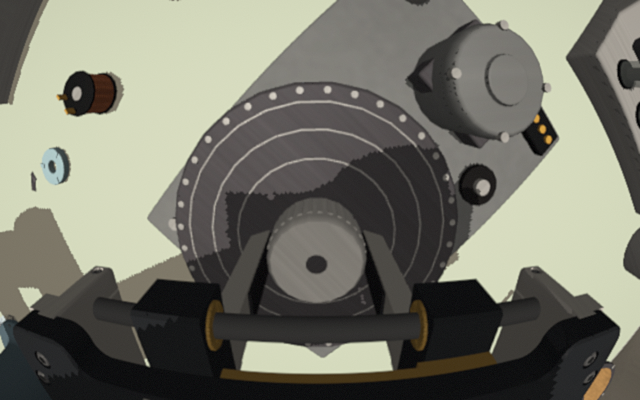

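>>> arm_command(
  moves="0 0 0 -4 0 0;0 0 0 -4 0 0;0 0 0 -4 0 0;0 0 0 -4 0 0;0 0 0 0 0 0",
)

```text
t: 16.98
eef_pos: [528.2, -222.8, 56.6]
eef_rot: [0.525, 1.507, -0.525]
wrist_force: [-1.8, 1.1, 2.5]
gripper_width: 55.7
```

```bash
python3 snap.py 14
```

```text
16.9833 [ 528.154 -222.84    56.633] [[-0.0, 0.622, 0.783], [0.0, 0.783, -0.622], [-1.0, -0.0, -0.0]] [-1.804  1.085  2.534] [ 0.147  0.332 -0.041] 55.729799884821084 q [-0.597  0.25   1.848 -0.     1.044  0.074]
```

>>> arm_command(
  moves="0 0 0 -4 0 0;0 0 0 -4 0 0;0 0 0 0 0 0",
)

```text
t: 17.28
eef_pos: [528.3, -223.1, 57.2]
eef_rot: [0.416, 1.53, -0.417]
wrist_force: [-3.0, 1.7, 6.0]
gripper_width: 56.0
```

```bash
python3 snap.py 15
```

```text
17.2833 [ 528.317 -223.136   57.199] [[-0.0, 0.507, 0.862], [-0.0, 0.862, -0.507], [-1.0, -0.0, -0.0]] [-2.965  1.707  5.986] [ 0.146  0.628 -0.019] 55.95547338212017 q [-0.597  0.25   1.847 -0.001  1.044 -0.065]
```

>>> arm_command(
  moves="0 0 0 -4 0 0;0 0 0 -4 0 0;0 0 0 0 0 0",
)

```text
t: 17.58
eef_pos: [528.9, -223.3, 57.9]
eef_rot: [0.307, 1.548, -0.308]
wrist_force: [-2.9, 2.1, 7.5]
gripper_width: 55.9
```

```bash
python3 snap.py 16
```

```text
17.5833 [ 528.921 -223.337   57.944] [[0.001, 0.382, 0.924], [-0.001, 0.924, -0.382], [-1.0, -0.0, 0.001]] [-2.881  2.07   7.547] [0.282 0.544 0.007] 55.94882809813245 q [-0.597  0.249  1.846  0.     1.045 -0.205]
```

>>> arm_command(
  moves="-0.0005 0 0 -5 0 0;-0.0005 0 0 -5 0 0;-0.0005 0 0 -5 0 0;-0.0005 0 0 -5 0 0;-0.0005 0 0 -5 0 0;0 0 0 0 0 0",
)

```text
t: 18.13
eef_pos: [529.2, -223.5, 60.3]
eef_rot: [-0.036, 1.569, 0.034]
wrist_force: [-1.4, 0.1, 5.1]
gripper_width: 55.7
```

```bash
python3 snap.py 17
```

```text
18.1333 [ 529.175 -223.498   60.256] [[0.002, -0.045, 0.999], [-0.001, 0.999, 0.045], [-1.0, -0.001, 0.002]] [-1.357  0.067  5.135] [0.055 0.284 0.01 ] 55.70572654334455 q [-0.597  0.246  1.846  0.     1.048 -0.642]
```

>>> arm_command(
  moves="-0.0005 0 0 -4 0 0;-0.0005 0 0 -4 0 0;-0.0005 0 0 -4 0 0;-0.0005 0 0 -4 0 0;0 0 0 0 0 0",
)

```text
t: 18.6
eef_pos: [528.2, -222.9, 60.6]
eef_rot: [-0.253, 1.556, 0.253]
wrist_force: [0.3, 0.3, -0.8]
gripper_width: 55.8
```

```bash
python3 snap.py 18
```

```text
18.6 [ 528.243 -222.855   60.552] [[0.0, -0.317, 0.948], [0.0, 0.948, 0.317], [-1.0, -0.0, 0.0]] [ 0.264  0.251 -0.834] [-0.028 -0.111 -0.014] 55.820100430371774 q [-0.597  0.244  1.847  0.     1.05  -0.919]
```

View pics/wrist18.png

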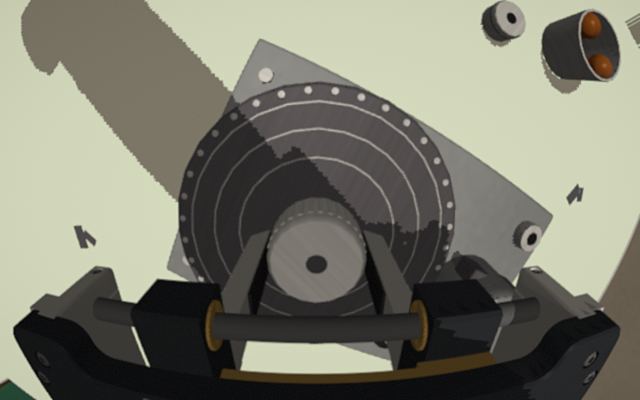

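The upward force is gone and the cap has climbed about 4 mm, so it looks free. I start with a gentle trial lift.

>>> arm_command(
  moves="-0.002 0 0 0 0 0;-0.002 0 0 0 0 0;-0.002 0 0 0 0 0;0 0 0 0 0 0",
)

```text
t: 18.98
eef_pos: [528.6, -223.1, 67.5]
eef_rot: [-0.253, 1.555, 0.252]
wrist_force: [-0.5, 0.8, -1.2]
gripper_width: 56.0
```

>>> arm_command(
  moves="-0.008 0 0 0 0 0;-0.01 0 0 0 0 0;-0.01 0 0 0 0 0;-0.015 0 0 0 0 0;-0.015 0 0 0 0 0;-0.015 0 0 0 0 0;-0.015 0 0 0 0 0;-0.01 0 0 0 0 0",
)

```text
t: 19.65
eef_pos: [529.2, -223.5, 168.0]
eef_rot: [-0.255, 1.553, 0.251]
wrist_force: [0.1, 0.0, -1.9]
gripper_width: 56.0
```

>>> arm_command(
  moves="0 0 0 0 0 0;0 0 0 0 0 0;0 0 0 0 0 0;0 0 0 0 0 0;0 0 0 0 0 0;0 0 0 0 0 0",
)

```text
t: 20.15
eef_pos: [527.9, -222.7, 164.1]
eef_rot: [-0.253, 1.557, 0.254]
wrist_force: [0.6, -0.4, -2.6]
gripper_width: 55.9
```

```bash
python3 snap.py 19 wrist side top; python3 - <<'E'
from h import *
w=dict(np.load("wrist19.npz"));print("cap top",depthpt(w,316,240,True),depthpt(w,300,250,True))
E
```

```text
20.15 [ 527.913 -222.676  164.114] [[-0.001, -0.317, 0.948], [0.001, 0.948, 0.317], [-1.0, 0.001, -0.001]] [ 0.551 -0.444 -2.611] [-0.034 -0.179 -0.025] 55.89598057942932 q [-0.597  0.108  1.792  0.     1.243 -0.92 ]
cap top [ 523.47878365 -208.69281019  192.70805792] [ 517.19605508 -216.77418455  193.20297779]
```

View pics/wrist19.png

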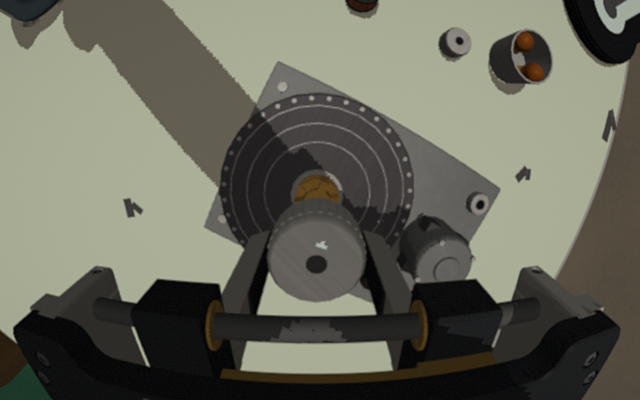

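View pics/side19.png

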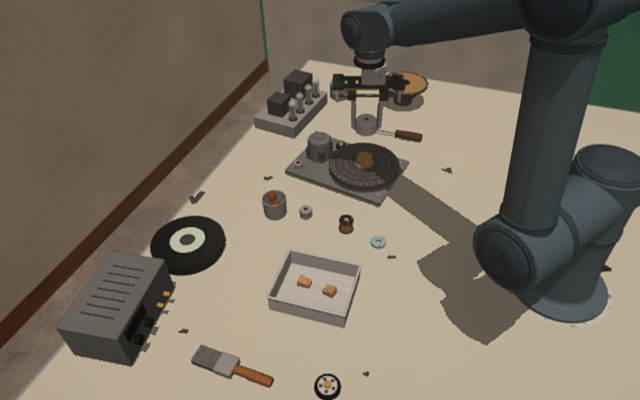

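The wrist view shows the cap in the fingers at (316,255) with the bare post at (317,187). The side view shows both pieces in the tin at (305,281) and (330,290), and the bystanders in place. The cap's rim is about 157 mm above the table.

```bash
python3 -c "
from workcell import manip
print(manip.sign_off())"
```

```text
the job is handed in; nothing more can be done
None
```

The job is handed in at about 20 s of the 70 s allowed. Both broken pieces are in the scrap tin, and the cap is unscrewed and held in the gripper above its post.

- **Pieces:** I put the wedge and the stub in the tin while the cap was still seated. The last side view shows both lying inside it.
- **Thread:** Turned clockwise, the cap met a stop (about 0.7 N m at 12°). Turned anticlockwise, it moved easily and climbed about 4 mm, so the thread is right-handed.
- **Cap:** After the climb the upward push on the wrist fell away and the cap lifted free.
- **Last checks:**
  - The cap top was at 193 mm, so the rim is about 109 mm above the platter.
  - The finger opening held steady at 56 mm, with about 2.6 N of downward load on the wrist.
  - The post is bare, and the bystanders look unmoved in the side view.
- **Disagreement:** The 56 mm grip reading is slightly under the cap's stated 57 mm. I put that down to the knurling.
- **Not checked:** I measured the bystanders' positions only once, at the start, and judged them unmoved by eye afterwards.

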